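# Re-rack the edge-paint bottles in reverse order

### The job

Move the four edge-paint bottles from the coloured cups of the wooden store rack into the empty pockets of the aluminium bench rack, one per pocket and in reverse order: the bottle at the left end of the store rack goes to the right end of the bench rack, the next one beside it, and so on. Stand each bottle upright on the floor of its pocket without ever tipping one over, and leave the glue bottle, the hammer and the wooden spool where they are.

Things in the scene. Friction and masses are not known exactly. Their poses are not given: they have to be found in the camera images.
- bottle_red: Loose upright edge-paint bottle, closed, 50 to 100 g: white round body 38 mm in diameter and 56 mm tall with a red band near its foot, above it a short red cap ring and pointed nozzle; 86 mm tall in all. Origin at the centre of its underside, z up along the bottle; its yaw means nothing.
- bottle_blue: Loose upright edge-paint bottle, closed, 50 to 100 g: white round body 38 mm in diameter and 56 mm tall with a blue band near its foot, above it a short blue cap ring and pointed nozzle; 86 mm tall in all. Origin at the centre of its underside, z up along the bottle; its yaw means nothing.
- bottle_yellow: Loose upright edge-paint bottle, closed, 50 to 100 g: white round body 38 mm in diameter and 56 mm tall with a yellow band near its foot, above it a short yellow cap ring and pointed nozzle; 86 mm tall in all. Origin at the centre of its underside, z up along the bottle; its yaw means nothing.
- bottle_green: Loose upright edge-paint bottle, closed, 50 to 100 g: white round body 38 mm in diameter and 56 mm tall with a green band near its foot, above it a short green cap ring and pointed nozzle; 86 mm tall in all. Origin at the centre of its underside, z up along the bottle; its yaw means nothing.
- cup_red: Fixed square red plastic cup on the store rack, in which the red bottle stands at the start (it stays there and still shows where that bottle came from). 62 mm square outside, 54 mm inside, walls 14 mm high, floor 4 mm thick. Origin at the centre of its underside.
- cup_blue: Fixed square blue plastic cup on the store rack, in which the blue bottle stands at the start (it stays there and still shows where that bottle came from). 62 mm square outside, 54 mm inside, walls 14 mm high, floor 4 mm thick. Origin at the centre of its underside.
- cup_yellow: Fixed square yellow plastic cup on the store rack, in which the yellow bottle stands at the start (it stays there and still shows where that bottle came from). 62 mm square outside, 54 mm inside, walls 14 mm high, floor 4 mm thick. Origin at the centre of its underside.
- cup_green: Fixed square green plastic cup on the store rack, in which the green bottle stands at the start (it stays there and still shows where that bottle came from). 62 mm square outside, 54 mm inside, walls 14 mm high, floor 4 mm thick. Origin at the centre of its underside.
- store_rack: Store rack: fixed wooden board 82 x 306 x 10 mm carrying the four cups in one row. Origin at the centre of its underside; its y axis runs along the row (towards the robot's left, within about 9 degrees), the cup centres are at y = -108, -36, 36 and 108 mm, which colour is where changes. It may be the nearer or the farther of the two racks.
- bench_rack: Bench rack: fixed pale bare-aluminium tray 72 x 293 x 22 mm, empty at the start, with four open pockets in one row, 62 mm (x) by 67 mm (y) inside, floor 5 mm thick, walls and dividers 5 mm thick and 22 mm high. Origin at the centre of its underside; its y axis runs along the row (towards the robot's left, within about 9 degrees), the pocket centres are at y = -108, -36, 36 and 108 mm.
- glue_bottle: Bystander: loose amber glue bottle with a red cap, 60 mm in diameter, 130 mm tall, upright to the right of the racks. Origin at the centre of its underside.
- hammer: Bystander: loose hammer, about 0.27 m long, lying to the left of the racks, handle along its -x. Origin on its underside.
- thread_spool: Bystander: loose wooden spool, 44 mm in diameter, 50 mm tall, upright to the right of the racks. Origin at the centre of its underside.
Things that resemble listed ones, but are neither listed nor needed, are in the scene too. What is shaped like the bottle_blue but pink or turquoise is not meant.

How it is judged:
By the outcome, as a careful person would: the job done as asked, in the order asked, and still so for the second after the job is handed in, with the robot touching nothing.
It also fails if it takes over 106 s, if anything falls off the work surface, if the arm or the gripper's body presses on something with over 40 N, if the wrist force passes 120 N, or if a joint passes its speed limit or range.

### The arm

A 6-joint arm with a two-finger parallel gripper is mounted at the origin on the work surface. World frame = base frame: x ahead of the robot, y to its left, z up, the work surface at z = 0. Lengths are in m, angles in rad, forces in N, time in s.
With the tool pointing down it reaches from about 0.35 to 0.775 m from the base axis. Payload 7.3 kg.
Tool frame: the origin (TCP) lies at the very end of the fingers, on their centre line; the grasp point (between the pads) lies 19 mm behind it (robot.hold_point_z is the distance from the TCP to the grasp point, in m); z points along the fingers, y is the direction in which the jaws open and shut (so a half turn about z gives the same grasp; the last joint's range is limited). The gripper opens to 92 mm and grips with 3 to 60 N. Pads are 19 mm wide; open, the fingers measure 130 mm over their backs; the gripper's body (75 mm by 190 mm) begins 47 mm behind the grasp point.
Start: joints at [1.139, 0.342, 1.524, -0, 1.275, -0.146], TCP at [0.148, 0.504, 0.227] pointing down, gripper open.
Joint ranges: [-2.53, 2.53], [-0.77, 2.02], [0.04, 2.7], [-1, 4.14], [0.28, 2.66], [-3.11, 3.11]. Speed limits (rad/s): [2.57, 2.57, 3.14, 3.14, 3.14, 3.14].

### API

Orientations are given as [roll, pitch, yaw] about the fixed x, y, z axes, in that order (R = Rz(yaw) Ry(pitch) Rx(roll)).
In Python, from cell import monitor, viewer, robot gives the robot as it stands.
- The arm moves only by the tool move_arm, never from a script. Its argument "deltas" is a list of rows, each an object of numbers: "x", "y", "z": the shift along the tool's x, y, z in m; "wx", "wy", "wz": the turn, a rotation vector about the tool's x, y, z in degrees; "hand": the opening, from 0 (shut) to 1 (fully open). In form: [{"x": .., "y": .., "z": .., "wx": .., "wy": .., "wz": .., "hand": ..}, ...]. A call has 1 to 8 rows; each row is the pose to reach, as a shift and turn from the pose commanded when the call began, along the tool's axes at that moment; what a row does not reach only later rows make up. A row lasts 1/8 s, in which the tool goes at most 62.5 mm and 10.7 degrees, less where a joint would pass 70% of its speed; a pose out of reach is approached as far as the arm can. A call with a gripper value outside its range is refused whole. The fingers move at their own pace and stop on an object; "grip_force" is the grip in N (left out, the last holds). Time passes only in rows, so rows that repeat a pose let the fingers close. It gives the time, the measured TCP pose, the force and the opening at its end, in the units of the state.
- monitor.observe(): the state, without advancing time (a new reading comes with each control period).
- viewer.read_camera(name): name is "side" or "top"; returns the picture (400x640x3 uint8, red, green, blue); there is no depth.
- viewer.camera_params(name): a dict with "camera_matrix" (3x3 intrinsics, pixels), "R" (3x3) and "t" (3): a world point X has camera coordinates R X + t. Camera axes: x right, y down, z forward; pixel columns grow to the right and rows downward; lengths in m; the calibration is good to about 2 mm. A picture is of the moment at which its call begins. camera_params takes no time and is no camera call.
- robot.hand_in(): hands the job in, once; it reports no verdict.
The state is a dict: "time": time; "qpos": joint angles; "qvel": joint speeds; "joint_efforts": joint torques, N m; "tool_pos": TCP position; "tool_rot": TCP orientation; "contact_force": force on the tool from outside, world axes, zero at the start; "torque": the same for the moment, N m; "opening": finger opening in m.
Only numpy, scipy, OpenCV 4.12 (cv2) and the standard library are available. Lean on these libraries where they do the work, as an engineer would, in place of code of your own. Each camera call takes 0.05 s, during which the arm holds its last target. There are 200 camera calls.

## Working session

There is one attempt and no reset: what is moved stays moved. The work goes in short steps, Python scripts to look and compute and a tool call to move; the robot and the scene stay as the last step left them, time stands still between calls to the robot, and variables do not carry over. Pictures are saved under pics/ and viewed, about 12 in all and at most 16, crops included, and the job is handed in when it is done.

Besides the shell and the picture viewer there is one more tool, called after "Call:" in YAML: its name, and indented under it one key for each argument. move_arm: Moves the arm, as the interface text tells. Its arguments: {"type":"object","properties":{"deltas":{"type":"array","items":{"type":"object","properties":{"x":{"type":"number"},"y":{"type":"number"},"z":{"type":"number"},"wx":{"type":"number"},"wy":{"type":"number"},"wz":{"type":"number"},"hand":{"type":"number"}}}},"grip_force":{"type":"number"}},"required":["deltas"]}

```bash
mkdir -p pics; python3 - <<'E'
from cell import monitor, viewer, robot
import cv2, numpy as np
np.set_printoptions(precision=4,suppress=True)
for n in("top","side"):
    im=viewer.read_camera(n); cv2.imwrite(f"pics/{n}0.png",im[:,:,::-1])
    p=viewer.camera_params(n); print(n,p["camera_matrix"],p["R"],p["t"], -np.array(p["R"]).T@np.array(p["t"]))
print(monitor.observe(), robot.hold_point_z)
E
```

```text
top [[444.7914   0.     317.9096]
 [  0.     444.7914 200.1611]
 [  0.       0.       1.    ]] [[-0.0103 -0.9999  0.0138]
 [-0.9995  0.0099 -0.0291]
 [ 0.029  -0.0141 -0.9995]] [0.0058 0.5644 1.4288] [0.5228 0.0203 1.4444]
side [[442.7796   0.     316.6192]
 [  0.     442.7796 207.8979]
 [  0.       0.       1.    ]] [[ 0.7339 -0.6792 -0.0031]
 [-0.4935 -0.5301 -0.6896]
 [ 0.4667  0.5077 -0.7242]] [-0.4072  0.3266  0.8961] [ 0.0419 -0.5584  0.8729]
{'time': 0.1, 'qpos': array([ 1.139 ,  0.3426,  1.5249, -0.    ,  1.2754, -0.146 ]), 'qvel': array([ 0.0003, -0.0032, -0.0031,  0.0014,  0.0004, -0.0001]), 'joint_efforts': array([  0.0021, -43.2008, -24.4693,   0.0721,   0.0526,  -0.0001]), 'tool_pos': array([0.1479, 0.5034, 0.2261]), 'tool_rot': array([-3.1403, -0.0002,  2.8558]), 'contact_force': array([-0.7206,  0.0711,  0.3151]), 'torque': array([ 0.0308,  0.026 , -0.0009]), 'opening': 0.09154057677714475} 0.0188
```

View pics/top0.png

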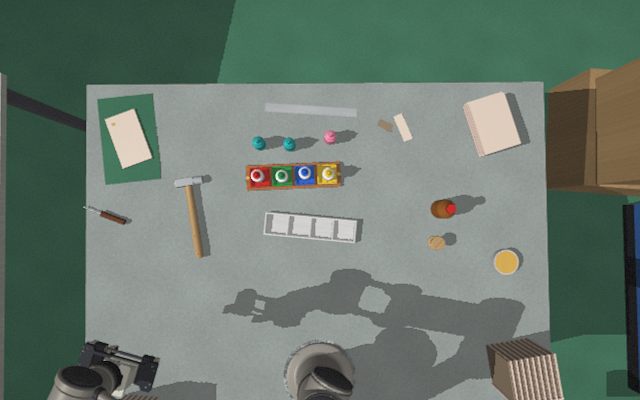

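View pics/side0.png

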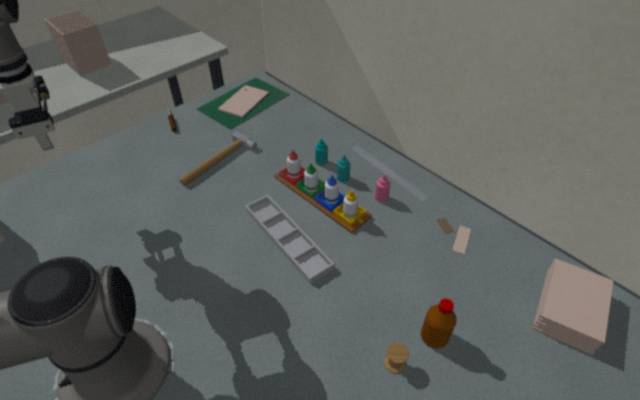

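Top view: the store cups at row ~176 run, left to right (+y to −y), red (258), green (282), blue (304), yellow (328). The empty bench rack is at about (310, 228). Red therefore goes to the right end, then green, blue and yellow. Next I'll measure.

```bash
cat > h.py <<'E'
import cv2, numpy as np
from cell import monitor, viewer, robot
np.set_printoptions(precision=4,suppress=True)
P={n:{k:np.array(v) for k,v in viewer.camera_params(n).items()} for n in("top","side")}
def ray(n,uv):
    p=P[n]; d=p["R"].T@np.linalg.inv(p["camera_matrix"])@np.array([uv[0],uv[1],1.]); return -p["R"].T@p["t"],d/np.linalg.norm(d)
def plane(n,uv,z):
    c,d=ray(n,uv); return c+d*(z-c[2])/d[2]
def proj(n,X):
    p=P[n]; v=p["camera_matrix"]@(p["R"]@np.array(X)+p["t"]); return v[:2]/v[2]
def tri(a,b):
    c1,d1=ray("top",a); c2,d2=ray("side",b)
    s=np.linalg.lstsq(np.c_[d1,-d2],c2-c1,rcond=None)[0]
    p,q=c1+s[0]*d1,c2+s[1]*d2; return (p+q)/2,np.linalg.norm(p-q)
E
python3 - <<'E'
from h import *
for n,(x0,x1,y0,y1),k in(("top",(235,370,130,250),5.9),("side",(235,385,140,285),5)):
    im=cv2.imread(f"pics/{n}0.png")[y0:y1,x0:x1]
    cv2.imwrite(f"pics/{n}0c.png",cv2.resize(im,None,fx=4,fy=4,interpolation=cv2.INTER_CUBIC))
E
```

```text
(no output)
```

View pics/top0c.png

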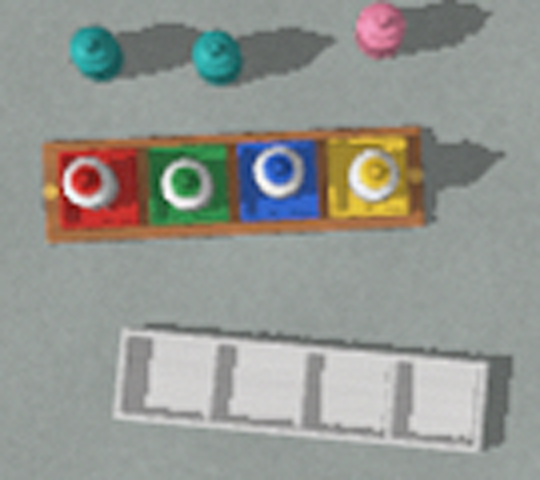

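View pics/side0c.png

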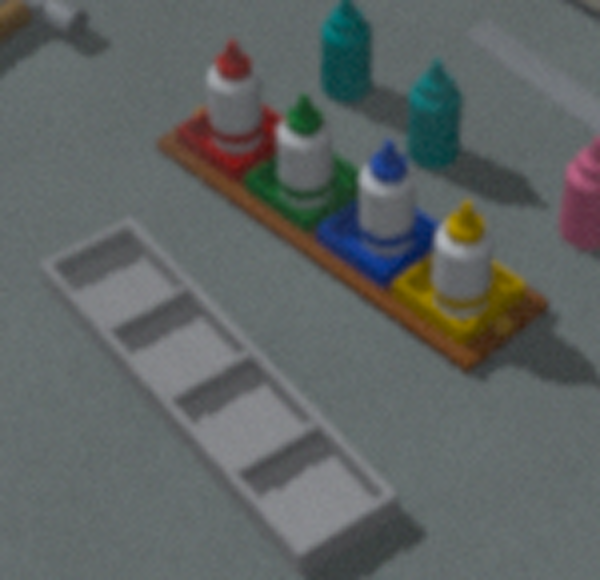

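The crops show bottles off-centre in their cups (top-crop disc centres at red (91,182), green (187,184), blue (279,172), yellow (373,175), ×4 scale) and bench-tray corners at about (122,328), (488,360), (482,448), (115,415). Now the same by masks.

```bash
python3 - <<'E'
from h import *
im=cv2.imread("pics/top0.png"); big=cv2.resize(im,None,fx=4,fy=4,interpolation=cv2.INTER_CUBIC)
f=lambda uv:(np.array(uv)+.5)/4-.5
hsv=cv2.cvtColor(big,cv2.COLOR_BGR2HSV)
# bench
w=((hsv[...,1]<28)&(hsv[...,2]>185)).astype(np.uint8)
m=np.zeros_like(w); m[820:1000,1030:1460]=w[820:1000,1030:1460]
r=cv2.minAreaRect(cv2.findNonZero(m)); c=np.array([plane("top",f(b),.022) for b in cv2.boxPoints(r)])
print("bench corners\n",c[:,:2], [np.linalg.norm(c[i]-c[i-1]) for i in range(4)],"centre",c.mean(0))
e=[c[i]-c[i-1] for i in range(4)]; l=max(e,key=lambda v:np.linalg.norm(v)); l*=np.sign(l[1]); l/=np.linalg.norm(l)
print("bench yaw deg",np.degrees(np.arctan2(-l[0],l[1])))
for y in(-.108,-.036,.036,.108): print(y,(c.mean(0)+l*y)[:2])
# bottles: white ring hull
m=np.zeros_like(w); m[650:760,980:1370]=((hsv[...,1]<60)&(hsv[...,2]>140))[650:760,980:1370]
m=cv2.morphologyEx(m,cv2.MORPH_OPEN,np.ones((5,5)))
for k in cv2.findContours(m,cv2.RETR_EXTERNAL,cv2.CHAIN_APPROX_NONE)[0]:
    if cv2.contourArea(k)<300: continue
    h=cv2.convexHull(k); (u,v),R=cv2.minEnclosingCircle(h); x=plane("top",f((u,v)),.070); x2=plane("top",f((u+R,v)),.070)
    print("bottle",f((u,v)),x,"diam",2*np.linalg.norm(x-x2),"ellipse",cv2.fitEllipse(h)[:2])
# cups
for n,hl,hh in(("red",0,6),("green",45,75),("blue",105,125),("yellow",22,32)):
    q=(cv2.inRange(hsv,(hl,140,60),(hh,255,255))>0).astype(np.uint8); m=np.zeros_like(q); m[650:765,990:1360]=q[650:765,990:1360]
    m=cv2.morphologyEx(m,cv2.MORPH_OPEN,np.ones((7,7)))
    r=cv2.minAreaRect(cv2.findNonZero(m)); print(n,plane("top",f(r[0]),.024),"size m",np.array(r[1])/4*.0032,r[2])
E
```

```text
bench corners
 [[ 0.4572  0.1771]
 [ 0.5288  0.1698]
 [ 0.4979 -0.1213]
 [ 0.4261 -0.1134]] [np.float64(0.29221053892954924), np.float64(0.07205149182791505), np.float64(0.29266049101522806), np.float64(0.07221349274956854)] centre [0.4775 0.028  0.022 ]
bench yaw deg -6.069031790811219
-0.108 [ 0.4661 -0.0794]
-0.036 [ 0.4737 -0.0078]
0.036 [0.4813 0.0638]
0.108 [0.4889 0.1354]
bottle [323.25 188.  ] [ 0.6001 -0.016   0.07  ] diam 0.11568728417009842 ellipse ((1317.6683349609375, 754.4537963867188), (13.31322193145752, 208.97853088378906))
bottle [280.8285 175.6516] [0.6396 0.1149 0.07  ] diam 0.039501597406225365 ellipse ((1124.741943359375, 704.3820190429688), (48.40919494628906, 50.519073486328125))
bottle [256.25 175.25] [0.6416 0.1907 0.07  ] diam 0.0395329286557012 ellipse ((1026.779296875, 702.3018798828125), (47.915618896484375, 50.90035629272461))
bottle [327.636  173.3423] [ 0.6455 -0.03    0.07  ] diam 0.040062706025101036 ellipse ((1312.8734130859375, 695.1931762695312), (49.02140426635742, 51.07891845703125))
bottle [304.1128 172.6097] [0.6484 0.0428 0.07  ] diam 0.039568480607568866 ellipse ((1217.4962158203125, 691.827880859375), (48.53511047363281, 50.25463104248047))
bottle [258.25  163.625] [0.6775 0.1843 0.07  ] diam 0.08469076618771708 ellipse ((1018.1422729492188, 654.860595703125), (13.820786476135254, 152.51690673828125))
red [0.6409 0.1873 0.024 ] size m [0.0635 0.0646] 87.51044464111328
green [0.6433 0.1157 0.024 ] size m [0.0588 0.0586] 87.75425720214844
blue [0.6458 0.0441 0.024 ] size m [0.0603 0.0607] 87.39744567871094
yellow [ 0.648  -0.0278  0.024 ] size m [0.062  0.0617] 88.91908264160156
```

```bash
python3 - <<'E'
from h import *
o=lambda X:(proj("side",X)-[235,140]+.5)*4-.5
for n,x,y in(("red",.6416,.1907),("green",.6396,.1149),("blue",.6484,.0428),("yel",.6455,-.03)): print(n,o((x,y,.100)),o((x,y,.070)))
for x,y in((.4572,.1771),(.5288,.1698),(.4979,-.1213),(.4261,-.1134)): print(o((x,y,.022)))
for t,s in(((91-2,177),(232,42)),((186,177),(304,94)),((278,165),(389,141)),((376,168),(466,202))): pass
E
```

```text
red [231.8911  40.7465] [233.7061  74.3208]
green [303.7214  94.75  ] [304.2979 128.4491]
blue [388.5489 141.9631] [387.5659 175.7215]
yel [466.16   201.3085] [463.6534 235.0703]
[ 40.5743 261.0514]
[131.5705 215.4129]
[396.2376 492.2425]
[297.5337 552.7448]
```

Both views agree to within 1 px on the tips and corners. I'll use yaw 90° throughout, so tool x = world +y, tool y = world +x and tool z = down.

Call:
move_arm:
  deltas:
    - {"x": -0.047, "y": -0.0134, "wz": 6.1, "hand": 1}
    - {"x": -0.0936, "y": -0.0268, "wz": 12.3, "hand": 1}
    - {"x": -0.14, "y": -0.04, "wz": 18.4, "hand": 1}
    - {"x": -0.187, "y": -0.0536, "wz": 24.5, "hand": 1}
    - {"x": -0.234, "y": -0.067, "wz": 30.7, "hand": 1}
    - {"x": -0.281, "y": -0.08, "wz": 36.8, "hand": 1}
    - {"x": -0.328, "y": -0.094, "wz": 43, "hand": 1}
    - {"x": -0.375, "y": -0.107, "wz": 49, "hand": 1}
  grip_force: 20

```text
schema error: expected keys x, y, z, wx, wy, wz, hand
```

Call:
move_arm:
  deltas:
    - {"x": -0.047, "y": -0.0134, "z": 0, "wx": 0, "wy": 0, "wz": 6.1, "hand": 1}
    - {"x": -0.0936, "y": -0.0268, "z": 0, "wx": 0, "wy": 0, "wz": 12.3, "hand": 1}
    - {"x": -0.14, "y": -0.04, "z": 0, "wx": 0, "wy": 0, "wz": 18.4, "hand": 1}
    - {"x": -0.187, "y": -0.0536, "z": 0, "wx": 0, "wy": 0, "wz": 24.5, "hand": 1}
    - {"x": -0.234, "y": -0.067, "z": 0, "wx": 0, "wy": 0, "wz": 30.7, "hand": 1}
    - {"x": -0.281, "y": -0.08, "z": 0, "wx": 0, "wy": 0, "wz": 36.8, "hand": 1}
    - {"x": -0.328, "y": -0.094, "z": 0, "wx": 0, "wy": 0, "wz": 43, "hand": 1}
    - {"x": -0.375, "y": -0.107, "z": 0, "wx": 0, "wy": 0, "wz": 49, "hand": 1}
  grip_force: 20

```text
time: 1.1
tool_pos: [0.4787, 0.2942, 0.2264]
tool_rot: [-3.141, -0.0, 1.997]
contact_force: [-0.4, 0.0, 0.9]
opening: 0.092
```

Call:
move_arm:
  deltas:
    - {"x": -0.04, "y": 0.026, "z": 0.02, "wx": 0, "wy": 0, "wz": 6.1, "hand": 1}
    - {"x": -0.081, "y": 0.053, "z": 0.043, "wx": 0, "wy": 0, "wz": 12.3, "hand": 1}
    - {"x": -0.121, "y": 0.079, "z": 0.065, "wx": 0, "wy": 0, "wz": 18.4, "hand": 1}
    - {"x": -0.1617, "y": 0.1056, "z": 0.086, "wx": 0, "wy": 0, "wz": 24.5, "hand": 1}
    - {"x": -0.1617, "y": 0.1056, "z": 0.086, "wx": 0, "wy": 0, "wz": 24.5, "hand": 1}
    - {"x": -0.1617, "y": 0.1056, "z": 0.086, "wx": 0, "wy": 0, "wz": 24.5, "hand": 1}

```text
time: 1.85
tool_pos: [0.6404, 0.1925, 0.1403]
tool_rot: [-3.14, -0.0, 1.573]
contact_force: [0.1, 0.3, 0.1]
opening: 0.0916
```

```bash
python3 - <<'E'
from h import *
for i in range(3):
    im=viewer.read_camera("top"); s=monitor.observe(); print(s["time"],s["tool_pos"],s["tool_rot"],s["contact_force"])
a=viewer.read_camera("side")
cv2.imwrite("pics/ab.png",cv2.resize(a[120:300,200:440,::-1],None,fx=3,fy=3,interpolation=cv2.INTER_CUBIC))
E
```

```text
1.9 [0.6404 0.193  0.141 ] [-3.1414 -0.0004  1.5742] [-0.2235  0.0214  0.3483]
1.95 [0.6404 0.1933 0.1415] [ 3.141  -0.0004  1.5747] [-0.3477 -0.0379  0.4116]
2.0 [0.6405 0.1934 0.1418] [ 3.1405 -0.0004  1.5748] [-0.2873  0.9075 -0.3004]
```

View pics/ab.png

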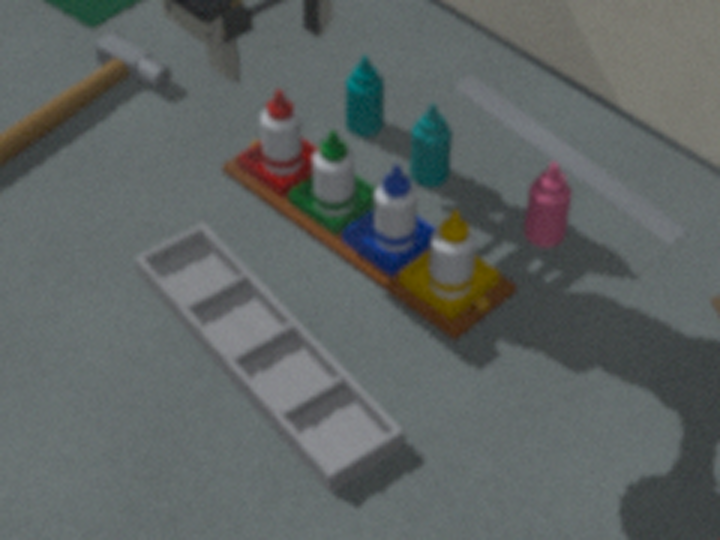

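Side view: the finger tips straddle the red bottle (crop tips at about (230,78) and (318,32); midpoint matches the projected TCP). Descend and close.

Call:
move_arm:
  deltas:
    - {"x": -0.003, "y": 0.001, "z": 0.03, "wx": 0, "wy": 0, "wz": 0, "hand": 1}
    - {"x": -0.003, "y": 0.001, "z": 0.06, "wx": 0, "wy": 0, "wz": 0, "hand": 1}
    - {"x": -0.003, "y": 0.001, "z": 0.085, "wx": 0, "wy": 0, "wz": 0, "hand": 1}
    - {"x": -0.003, "y": 0.001, "z": 0.102, "wx": 0, "wy": 0, "wz": 0, "hand": 1}
    - {"x": -0.003, "y": 0.001, "z": 0.102, "wx": 0, "wy": 0, "wz": 0, "hand": 1}
    - {"x": -0.003, "y": 0.001, "z": 0.102, "wx": 0, "wy": 0, "wz": 0, "hand": 1}

```text
time: 2.8
tool_pos: [0.6427, 0.1897, 0.04]
tool_rot: [3.14, -0.0, 1.573]
contact_force: [0.6, -0.2, 0.9]
opening: 0.092
```

Call:
move_arm:
  deltas:
    - {"x": 0, "y": -0.001, "z": 0, "wx": 0, "wy": 0, "wz": 0, "hand": 0.5}
    - {"x": 0, "y": -0.001, "z": 0, "wx": 0, "wy": 0, "wz": 0, "hand": 0.3}
    - {"x": 0, "y": -0.001, "z": 0, "wx": 0, "wy": 0, "wz": 0, "hand": 0.3}
    - {"x": 0, "y": -0.001, "z": 0, "wx": 0, "wy": 0, "wz": 0, "hand": 0.3}
    - {"x": 0, "y": -0.001, "z": 0, "wx": 0, "wy": 0, "wz": 0, "hand": 0.3}
    - {"x": 0, "y": -0.001, "z": 0, "wx": 0, "wy": 0, "wz": 0, "hand": 0.3}
  grip_force: 15

```text
time: 3.55
tool_pos: [0.6411, 0.1893, 0.0387]
tool_rot: [3.141, -0.0, 1.573]
contact_force: [0.5, -0.5, 0.0]
opening: 0.0374
```

Grip width 37.4 mm matches the bottle. Lift and start towards the right-end pocket.

Call:
move_arm:
  deltas:
    - {"x": 0, "y": 0, "z": -0.015, "wx": 0, "wy": 0, "wz": 0, "hand": 0.3}
    - {"x": 0, "y": 0, "z": -0.045, "wx": 0, "wy": 0, "wz": 0, "hand": 0.3}
    - {"x": 0, "y": 0, "z": -0.08, "wx": 0, "wy": 0, "wz": 0, "hand": 0.3}
    - {"x": 0, "y": 0, "z": -0.115, "wx": 0, "wy": 0, "wz": 0, "hand": 0.3}
    - {"x": -0.015, "y": -0.01, "z": -0.125, "wx": 0, "wy": 0, "wz": 0, "hand": 0.3}
    - {"x": -0.045, "y": -0.03, "z": -0.125, "wx": 0, "wy": 0, "wz": 0, "hand": 0.3}
    - {"x": -0.08, "y": -0.055, "z": -0.125, "wx": 0, "wy": 0, "wz": 0, "hand": 0.3}
    - {"x": -0.12, "y": -0.08, "z": -0.125, "wx": 0, "wy": 0, "wz": 0, "hand": 0.3}

```text
time: 4.55
tool_pos: [0.559, 0.0676, 0.1629]
tool_rot: [-3.14, 0.0, 1.573]
contact_force: [0.6, -0.5, -0.2]
opening: 0.0376
```

Call:
move_arm:
  deltas:
    - {"x": -0.04, "y": -0.026, "z": 0, "wx": 0, "wy": 0, "wz": 0, "hand": 0.3}
    - {"x": -0.08, "y": -0.052, "z": 0, "wx": 0, "wy": 0, "wz": 0, "hand": 0.3}
    - {"x": -0.12, "y": -0.078, "z": 0, "wx": 0, "wy": 0, "wz": 0, "hand": 0.3}
    - {"x": -0.1487, "y": -0.095, "z": 0.02, "wx": 0, "wy": 0, "wz": 0, "hand": 0.3}
    - {"x": -0.1487, "y": -0.095, "z": 0.05, "wx": 0, "wy": 0, "wz": 0, "hand": 0.3}
    - {"x": -0.1487, "y": -0.095, "z": 0.075, "wx": 0, "wy": 0, "wz": 0, "hand": 0.3}
    - {"x": -0.1487, "y": -0.095, "z": 0.075, "wx": 0, "wy": 0, "wz": 0, "hand": 0.3}

```text
time: 5.42
tool_pos: [0.464, -0.0796, 0.087]
tool_rot: [-3.136, -0.002, 1.572]
contact_force: [-0.8, -0.6, 0.4]
opening: 0.0373
```

```bash
python3 - <<'E'
from h import *
a=viewer.read_camera("side")
cv2.imwrite("pics/p1.png",cv2.resize(a[120:300,200:440,::-1],None,fx=3,fy=3,interpolation=cv2.INTER_CUBIC))
s=monitor.observe(); print(s["time"],s["tool_pos"],s["tool_rot"],s["contact_force"],s["opening"])
E
```

```text
5.475 [ 0.4652 -0.0798  0.0882] [-3.1392 -0.0008  1.5725] [ 0.1233  0.7009 -0.6447] 0.037613429150471715
```

View pics/p1.png

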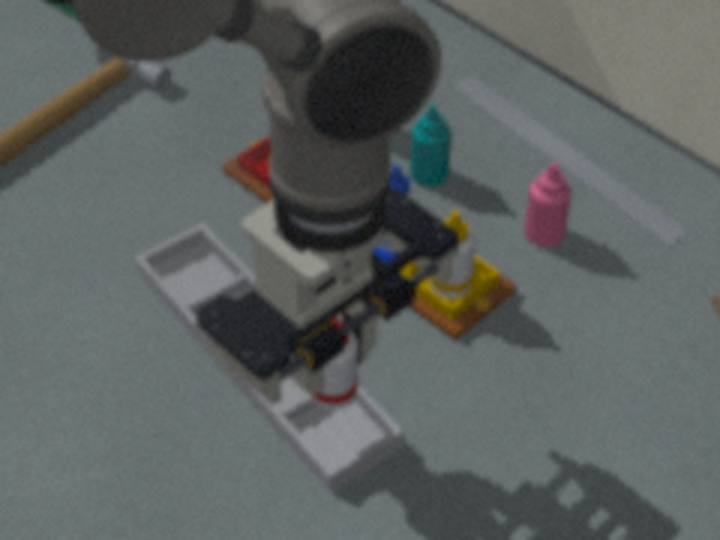

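The red bottle hangs upright over the right-end pocket (band at about (335,395)). Lower it gently.

Call:
move_arm:
  deltas:
    - {"x": 0, "y": 0.001, "z": 0.02, "wx": 0, "wy": 0, "wz": 0, "hand": 0.3}
    - {"x": 0, "y": 0.001, "z": 0.04, "wx": 0, "wy": 0, "wz": 0, "hand": 0.3}
    - {"x": 0, "y": 0.001, "z": 0.05, "wx": 0, "wy": 0, "wz": 0, "hand": 0.3}
    - {"x": 0, "y": 0.001, "z": 0.054, "wx": 0, "wy": 0, "wz": 0, "hand": 0.3}
    - {"x": 0, "y": 0.001, "z": 0.056, "wx": 0, "wy": 0, "wz": 0, "hand": 0.3}
    - {"x": 0, "y": 0.001, "z": 0.056, "wx": 0, "wy": 0, "wz": 0, "hand": 0.3}

```text
time: 6.22
tool_pos: [0.4679, -0.0798, 0.0331]
tool_rot: [3.141, 0.0, 1.573]
contact_force: [-0.5, 0.1, -1.2]
opening: 0.0377
```

Call:
move_arm:
  deltas:
    - {"x": 0, "y": -0.001, "z": 0.001, "wx": 0, "wy": 0, "wz": 0, "hand": 0.3}
    - {"x": 0, "y": -0.001, "z": 0.002, "wx": 0, "wy": 0, "wz": 0, "hand": 0.3}
    - {"x": 0, "y": -0.001, "z": 0.002, "wx": 0, "wy": 0, "wz": 0, "hand": 0.3}

```text
time: 6.6
tool_pos: [0.4666, -0.0797, 0.0307]
tool_rot: [-3.142, -0.0, 1.573]
contact_force: [-0.1, 0.8, 0.2]
opening: 0.037
```

Call:
move_arm:
  deltas:
    - {"x": 0, "y": 0, "z": 0.0005, "wx": 0, "wy": 0, "wz": 0, "hand": 0.5}
    - {"x": 0, "y": 0, "z": 0.0005, "wx": 0, "wy": 0, "wz": 0, "hand": 0.8}
    - {"x": 0, "y": 0, "z": 0.0005, "wx": 0, "wy": 0, "wz": 0, "hand": 1}
    - {"x": 0, "y": 0, "z": 0.0005, "wx": 0, "wy": 0, "wz": 0, "hand": 1}
    - {"x": 0, "y": 0, "z": -0.02, "wx": 0, "wy": 0, "wz": 0, "hand": 1}
    - {"x": 0, "y": 0, "z": -0.06, "wx": 0, "wy": 0, "wz": 0, "hand": 1}
    - {"x": 0, "y": 0, "z": -0.1, "wx": 0, "wy": 0, "wz": 0, "hand": 1}
    - {"x": 0.02, "y": 0.02, "z": -0.12, "wx": 0, "wy": 0, "wz": 0, "hand": 1}

```text
time: 7.6
tool_pos: [0.4868, -0.0604, 0.153]
tool_rot: [3.139, 0.001, 1.571]
contact_force: [0.1, -0.3, 0.3]
opening: 0.0918
```

Call:
move_arm:
  deltas:
    - {"x": 0.04, "y": 0.035, "z": 0, "wx": 0, "wy": 0, "wz": 0, "hand": 1}
    - {"x": 0.08, "y": 0.07, "z": 0, "wx": 0, "wy": 0, "wz": 0, "hand": 1}
    - {"x": 0.12, "y": 0.105, "z": 0, "wx": 0, "wy": 0, "wz": 0, "hand": 1}
    - {"x": 0.16, "y": 0.14, "z": 0, "wx": 0, "wy": 0, "wz": 0, "hand": 1}
    - {"x": 0.175, "y": 0.153, "z": 0, "wx": 0, "wy": 0, "wz": 0, "hand": 1}
    - {"x": 0.175, "y": 0.153, "z": 0, "wx": 0, "wy": 0, "wz": 0, "hand": 1}
    - {"x": 0.175, "y": 0.153, "z": 0, "wx": 0, "wy": 0, "wz": 0, "hand": 1}

```text
time: 8.48
tool_pos: [0.6385, 0.115, 0.1505]
tool_rot: [-3.141, 0.0, 1.573]
contact_force: [-0.0, -0.4, 1.0]
opening: 0.0921
```

```bash
python3 - <<'E'
from h import *
a=viewer.read_camera("side")
cv2.imwrite("pics/p2.png",cv2.resize(a[120:300,200:440,::-1],None,fx=3,fy=3,interpolation=cv2.INTER_CUBIC))
s=monitor.observe(); print(s["time"],s["tool_pos"],s["tool_rot"],s["contact_force"],s["opening"])
E
```

```text
8.525 [0.6385 0.1147 0.1507] [-3.1409  0.0002  1.5721] [ 0.2452 -1.0552  0.4317] 0.09165367752342242
```

View pics/p2.png

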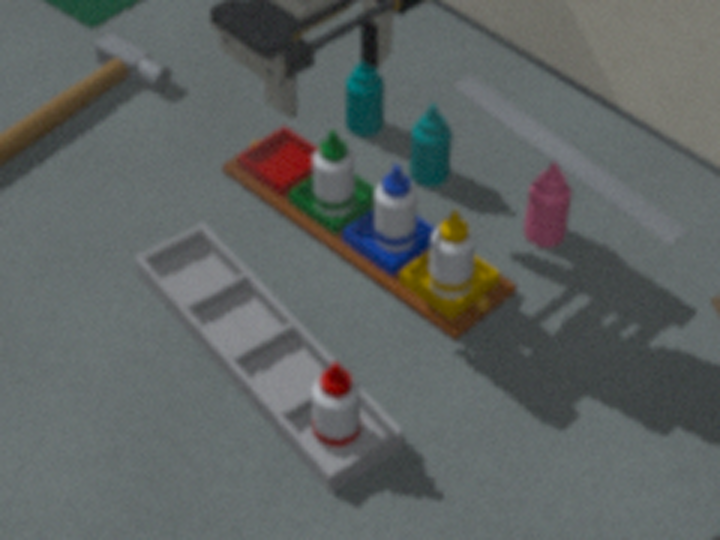

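Red stands upright in the right-end pocket (base at (337,440)). Now green.

Call:
move_arm:
  deltas:
    - {"x": 0, "y": 0.001, "z": 0.035, "wx": 0, "wy": 0, "wz": 0, "hand": 0.85}
    - {"x": 0, "y": 0.001, "z": 0.07, "wx": 0, "wy": 0, "wz": 0, "hand": 0.85}
    - {"x": 0, "y": 0.001, "z": 0.095, "wx": 0, "wy": 0, "wz": 0, "hand": 0.85}
    - {"x": 0, "y": 0.001, "z": 0.111, "wx": 0, "wy": 0, "wz": 0, "hand": 0.85}
    - {"x": 0, "y": 0.001, "z": 0.111, "wx": 0, "wy": 0, "wz": 0, "hand": 0.85}
    - {"x": 0, "y": 0.001, "z": 0.111, "wx": 0, "wy": 0, "wz": 0, "hand": 0.85}

```text
time: 9.28
tool_pos: [0.6409, 0.1155, 0.041]
tool_rot: [3.139, -0.0, 1.573]
contact_force: [-0.3, -0.1, 0.2]
opening: 0.0781
```

Call:
move_arm:
  deltas:
    - {"x": 0, "y": 0, "z": 0, "wx": 0, "wy": 0, "wz": 0, "hand": 0.5}
    - {"x": 0, "y": 0, "z": 0, "wx": 0, "wy": 0, "wz": 0, "hand": 0.3}
    - {"x": 0, "y": 0, "z": 0, "wx": 0, "wy": 0, "wz": 0, "hand": 0.3}
    - {"x": 0, "y": 0, "z": 0, "wx": 0, "wy": 0, "wz": 0, "hand": 0.3}
    - {"x": 0, "y": 0, "z": 0, "wx": 0, "wy": 0, "wz": 0, "hand": 0.3}
    - {"x": 0, "y": 0, "z": 0, "wx": 0, "wy": 0, "wz": 0, "hand": 0.3}

```text
time: 10.02
tool_pos: [0.6401, 0.1157, 0.0397]
tool_rot: [-3.141, -0.0, 1.573]
contact_force: [0.9, 0.8, 0.6]
opening: 0.0375
```

Call:
move_arm:
  deltas:
    - {"x": 0, "y": 0, "z": -0.015, "wx": 0, "wy": 0, "wz": 0, "hand": 0.3}
    - {"x": 0, "y": 0, "z": -0.045, "wx": 0, "wy": 0, "wz": 0, "hand": 0.3}
    - {"x": 0, "y": 0, "z": -0.08, "wx": 0, "wy": 0, "wz": 0, "hand": 0.3}
    - {"x": 0, "y": 0, "z": -0.115, "wx": 0, "wy": 0, "wz": 0, "hand": 0.3}
    - {"x": -0.01, "y": -0.015, "z": -0.125, "wx": 0, "wy": 0, "wz": 0, "hand": 0.3}
    - {"x": -0.035, "y": -0.045, "z": -0.125, "wx": 0, "wy": 0, "wz": 0, "hand": 0.3}
    - {"x": -0.06, "y": -0.08, "z": -0.125, "wx": 0, "wy": 0, "wz": 0, "hand": 0.3}
    - {"x": -0.085, "y": -0.115, "z": -0.125, "wx": 0, "wy": 0, "wz": 0, "hand": 0.3}

```text
time: 11.02
tool_pos: [0.5244, 0.0297, 0.1657]
tool_rot: [3.14, 0.0, 1.573]
contact_force: [1.5, -0.3, -0.7]
opening: 0.0375
```

Call:
move_arm:
  deltas:
    - {"x": -0.025, "y": -0.035, "z": 0, "wx": 0, "wy": 0, "wz": 0, "hand": 0.3}
    - {"x": -0.0385, "y": -0.0514, "z": 0.01, "wx": 0, "wy": 0, "wz": 0, "hand": 0.3}
    - {"x": -0.0385, "y": -0.0514, "z": 0.035, "wx": 0, "wy": 0, "wz": 0, "hand": 0.3}
    - {"x": -0.0385, "y": -0.0514, "z": 0.065, "wx": 0, "wy": 0, "wz": 0, "hand": 0.3}
    - {"x": -0.0385, "y": -0.0514, "z": 0.095, "wx": 0, "wy": 0, "wz": 0, "hand": 0.3}
    - {"x": -0.0385, "y": -0.0514, "z": 0.115, "wx": 0, "wy": 0, "wz": 0, "hand": 0.3}
    - {"x": -0.0385, "y": -0.0514, "z": 0.125, "wx": 0, "wy": 0, "wz": 0, "hand": 0.3}
    - {"x": -0.0385, "y": -0.0514, "z": 0.125, "wx": 0, "wy": 0, "wz": 0, "hand": 0.3}

```text
time: 12.02
tool_pos: [0.4741, -0.0082, 0.0399]
tool_rot: [-3.141, -0.0, 1.573]
contact_force: [0.5, -0.1, -1.1]
opening: 0.0375
```

Bottom is about 9 mm above the floor, and xy is on target. Lower and release.

Call:
move_arm:
  deltas:
    - {"x": 0, "y": 0, "z": 0.004, "wx": 0, "wy": 0, "wz": 0, "hand": 0.3}
    - {"x": 0, "y": 0, "z": 0.007, "wx": 0, "wy": 0, "wz": 0, "hand": 0.3}
    - {"x": 0, "y": 0, "z": 0.0085, "wx": 0, "wy": 0, "wz": 0, "hand": 0.3}
    - {"x": 0, "y": 0, "z": 0.0085, "wx": 0, "wy": 0, "wz": 0, "hand": 0.3}
    - {"x": 0, "y": 0, "z": 0.0085, "wx": 0, "wy": 0, "wz": 0, "hand": 0.3}

```text
time: 12.65
tool_pos: [0.4741, -0.0082, 0.0313]
tool_rot: [3.141, -0.0, 1.573]
contact_force: [0.8, 0.7, -0.2]
opening: 0.0376
```

Call:
move_arm:
  deltas:
    - {"x": 0, "y": 0, "z": 0.0005, "wx": 0, "wy": 0, "wz": 0, "hand": 0.5}
    - {"x": 0, "y": 0, "z": 0.0005, "wx": 0, "wy": 0, "wz": 0, "hand": 0.8}
    - {"x": 0, "y": 0, "z": 0.0005, "wx": 0, "wy": 0, "wz": 0, "hand": 0.85}
    - {"x": 0, "y": 0, "z": 0.0005, "wx": 0, "wy": 0, "wz": 0, "hand": 0.85}
    - {"x": 0, "y": 0, "z": -0.02, "wx": 0, "wy": 0, "wz": 0, "hand": 0.85}
    - {"x": 0, "y": 0, "z": -0.06, "wx": 0, "wy": 0, "wz": 0, "hand": 0.85}
    - {"x": 0, "y": 0, "z": -0.1, "wx": 0, "wy": 0, "wz": 0, "hand": 0.85}
    - {"x": 0.005, "y": 0.02, "z": -0.12, "wx": 0, "wy": 0, "wz": 0, "hand": 0.85}

```text
time: 13.65
tool_pos: [0.4942, -0.0033, 0.1535]
tool_rot: [3.139, 0.0, 1.572]
contact_force: [0.9, -1.2, -0.6]
opening: 0.0781
```

Call:
move_arm:
  deltas:
    - {"x": 0.01, "y": 0.035, "z": 0, "wx": 0, "wy": 0, "wz": 0, "hand": 0.85}
    - {"x": 0.02, "y": 0.075, "z": 0, "wx": 0, "wy": 0, "wz": 0, "hand": 0.85}
    - {"x": 0.035, "y": 0.115, "z": 0, "wx": 0, "wy": 0, "wz": 0, "hand": 0.85}
    - {"x": 0.046, "y": 0.1543, "z": 0, "wx": 0, "wy": 0, "wz": 0, "hand": 0.85}
    - {"x": 0.046, "y": 0.1543, "z": 0, "wx": 0, "wy": 0, "wz": 0, "hand": 0.85}
    - {"x": 0.046, "y": 0.1543, "z": 0, "wx": 0, "wy": 0, "wz": 0, "hand": 0.85}

```text
time: 14.4
tool_pos: [0.6473, 0.0431, 0.1506]
tool_rot: [-3.14, 0.0, 1.573]
contact_force: [-0.3, -1.1, 0.1]
opening: 0.078
```

```bash
python3 - <<'E'
from h import *
a=viewer.read_camera("side")
cv2.imwrite("pics/p3.png",cv2.resize(a[120:300,200:440,::-1],None,fx=3,fy=3,interpolation=cv2.INTER_CUBIC))
s=monitor.observe(); print(s["time"],s["tool_pos"],s["tool_rot"],s["contact_force"],s["opening"])
E
```

```text
14.45 [0.6471 0.0429 0.151 ] [-3.1402 -0.      1.5728] [-0.3738  0.7652 -0.4283] 0.07768585915446205
```

View pics/p3.png

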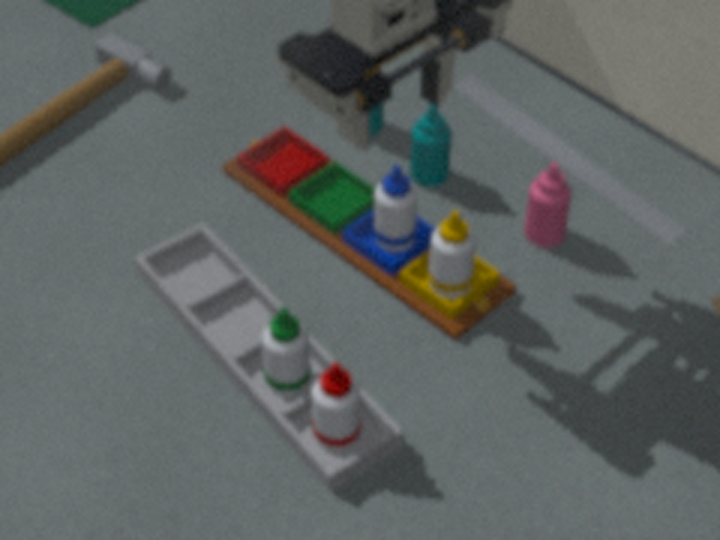

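Green (base at (288,387)) stands beside red, both upright; the gripper is over blue. Blue goes to (0.4813, 0.0638).

Call:
move_arm:
  deltas:
    - {"x": 0, "y": 0, "z": 0.035, "wx": 0, "wy": 0, "wz": 0, "hand": 0.85}
    - {"x": 0, "y": 0, "z": 0.07, "wx": 0, "wy": 0, "wz": 0, "hand": 0.85}
    - {"x": 0, "y": 0, "z": 0.095, "wx": 0, "wy": 0, "wz": 0, "hand": 0.85}
    - {"x": 0, "y": 0, "z": 0.111, "wx": 0, "wy": 0, "wz": 0, "hand": 0.85}
    - {"x": 0, "y": 0, "z": 0.111, "wx": 0, "wy": 0, "wz": 0, "hand": 0.85}
    - {"x": 0, "y": 0, "z": 0.111, "wx": 0, "wy": 0, "wz": 0, "hand": 0.85}

```text
time: 15.2
tool_pos: [0.6489, 0.043, 0.0416]
tool_rot: [3.14, 0.0, 1.573]
contact_force: [0.1, 0.3, 0.7]
opening: 0.0782
```

Call:
move_arm:
  deltas:
    - {"x": 0, "y": 0, "z": 0, "wx": 0, "wy": 0, "wz": 0, "hand": 0.5}
    - {"x": 0, "y": 0, "z": 0, "wx": 0, "wy": 0, "wz": 0, "hand": 0.3}
    - {"x": 0, "y": 0, "z": 0, "wx": 0, "wy": 0, "wz": 0, "hand": 0.3}
    - {"x": 0, "y": 0, "z": 0, "wx": 0, "wy": 0, "wz": 0, "hand": 0.3}
    - {"x": 0, "y": 0, "z": 0, "wx": 0, "wy": 0, "wz": 0, "hand": 0.3}
    - {"x": 0, "y": 0, "z": 0, "wx": 0, "wy": 0, "wz": 0, "hand": 0.3}

```text
time: 15.95
tool_pos: [0.6483, 0.0432, 0.0403]
tool_rot: [3.141, -0.0, 1.573]
contact_force: [0.8, 0.6, 0.6]
opening: 0.0375
```

Call:
move_arm:
  deltas:
    - {"x": 0, "y": 0, "z": -0.015, "wx": 0, "wy": 0, "wz": 0, "hand": 0.3}
    - {"x": 0, "y": 0, "z": -0.045, "wx": 0, "wy": 0, "wz": 0, "hand": 0.3}
    - {"x": 0, "y": 0, "z": -0.08, "wx": 0, "wy": 0, "wz": 0, "hand": 0.3}
    - {"x": 0, "y": 0, "z": -0.115, "wx": 0, "wy": 0, "wz": 0, "hand": 0.3}
    - {"x": 0.002, "y": -0.015, "z": -0.125, "wx": 0, "wy": 0, "wz": 0, "hand": 0.3}
    - {"x": 0.006, "y": -0.045, "z": -0.125, "wx": 0, "wy": 0, "wz": 0, "hand": 0.3}
    - {"x": 0.01, "y": -0.08, "z": -0.125, "wx": 0, "wy": 0, "wz": 0, "hand": 0.3}
    - {"x": 0.014, "y": -0.115, "z": -0.125, "wx": 0, "wy": 0, "wz": 0, "hand": 0.3}

```text
time: 16.95
tool_pos: [0.5303, 0.0572, 0.1643]
tool_rot: [-3.139, -0.0, 1.573]
contact_force: [-0.3, -0.5, 0.2]
opening: 0.0376
```

Call:
move_arm:
  deltas:
    - {"x": 0.004, "y": -0.035, "z": 0, "wx": 0, "wy": 0, "wz": 0, "hand": 0.3}
    - {"x": 0.0066, "y": -0.052, "z": 0.01, "wx": 0, "wy": 0, "wz": 0, "hand": 0.3}
    - {"x": 0.0066, "y": -0.052, "z": 0.035, "wx": 0, "wy": 0, "wz": 0, "hand": 0.3}
    - {"x": 0.0066, "y": -0.052, "z": 0.065, "wx": 0, "wy": 0, "wz": 0, "hand": 0.3}
    - {"x": 0.0066, "y": -0.052, "z": 0.095, "wx": 0, "wy": 0, "wz": 0, "hand": 0.3}
    - {"x": 0.0066, "y": -0.052, "z": 0.115, "wx": 0, "wy": 0, "wz": 0, "hand": 0.3}
    - {"x": 0.0066, "y": -0.052, "z": 0.125, "wx": 0, "wy": 0, "wz": 0, "hand": 0.3}
    - {"x": 0.0066, "y": -0.052, "z": 0.125, "wx": 0, "wy": 0, "wz": 0, "hand": 0.3}

```text
time: 17.95
tool_pos: [0.4802, 0.0635, 0.0398]
tool_rot: [-3.14, -0.0, 1.573]
contact_force: [0.7, -0.5, -0.4]
opening: 0.0375
```

Call:
move_arm:
  deltas:
    - {"x": 0, "y": 0, "z": 0.004, "wx": 0, "wy": 0, "wz": 0, "hand": 0.3}
    - {"x": 0, "y": 0, "z": 0.007, "wx": 0, "wy": 0, "wz": 0, "hand": 0.3}
    - {"x": 0, "y": 0, "z": 0.0085, "wx": 0, "wy": 0, "wz": 0, "hand": 0.3}
    - {"x": 0, "y": 0, "z": 0.0085, "wx": 0, "wy": 0, "wz": 0, "hand": 0.3}
    - {"x": 0, "y": 0, "z": 0.0085, "wx": 0, "wy": 0, "wz": 0, "hand": 0.3}

```text
time: 18.58
tool_pos: [0.4813, 0.0634, 0.0318]
tool_rot: [3.141, -0.0, 1.573]
contact_force: [-0.6, 0.2, -1.7]
opening: 0.0376
```

Call:
move_arm:
  deltas:
    - {"x": 0, "y": 0, "z": 0.0005, "wx": 0, "wy": 0, "wz": 0, "hand": 0.5}
    - {"x": 0, "y": 0, "z": 0.0005, "wx": 0, "wy": 0, "wz": 0, "hand": 0.8}
    - {"x": 0, "y": 0, "z": 0.0005, "wx": 0, "wy": 0, "wz": 0, "hand": 0.85}
    - {"x": 0, "y": 0, "z": 0.0005, "wx": 0, "wy": 0, "wz": 0, "hand": 0.85}
    - {"x": 0, "y": 0, "z": -0.02, "wx": 0, "wy": 0, "wz": 0, "hand": 0.85}
    - {"x": 0, "y": 0, "z": -0.06, "wx": 0, "wy": 0, "wz": 0, "hand": 0.85}
    - {"x": 0, "y": 0, "z": -0.1, "wx": 0, "wy": 0, "wz": 0, "hand": 0.85}
    - {"x": -0.01, "y": 0.02, "z": -0.12, "wx": 0, "wy": 0, "wz": 0, "hand": 0.85}

```text
time: 19.58
tool_pos: [0.5013, 0.0539, 0.154]
tool_rot: [3.139, -0.0, 1.574]
contact_force: [0.4, -0.4, 0.9]
opening: 0.0782
```

Call:
move_arm:
  deltas:
    - {"x": -0.02, "y": 0.035, "z": 0, "wx": 0, "wy": 0, "wz": 0, "hand": 0.85}
    - {"x": -0.04, "y": 0.07, "z": 0, "wx": 0, "wy": 0, "wz": 0, "hand": 0.85}
    - {"x": -0.06, "y": 0.11, "z": 0, "wx": 0, "wy": 0, "wz": 0, "hand": 0.85}
    - {"x": -0.0834, "y": 0.1442, "z": 0, "wx": 0, "wy": 0, "wz": 0, "hand": 0.85}
    - {"x": -0.0834, "y": 0.1442, "z": 0, "wx": 0, "wy": 0, "wz": 0, "hand": 0.85}
    - {"x": -0.0834, "y": 0.1442, "z": 0, "wx": 0, "wy": 0, "wz": 0, "hand": 0.85}

```text
time: 20.32
tool_pos: [0.6447, -0.0292, 0.1512]
tool_rot: [-3.14, -0.001, 1.573]
contact_force: [-0.6, 0.7, -0.5]
opening: 0.0783
```

```bash
python3 - <<'E'
from h import *
a=viewer.read_camera("side")
cv2.imwrite("pics/p4.png",cv2.resize(a[120:300,200:440,::-1],None,fx=3,fy=3,interpolation=cv2.INTER_CUBIC))
s=monitor.observe(); print(s["time"],s["tool_pos"],s["tool_rot"],s["contact_force"],s["opening"])
E
```

```text
20.375 [ 0.6446 -0.0289  0.1515] [-3.1404 -0.0005  1.5734] [0.6949 0.5754 0.6266] 0.07795026827508535
```

View pics/p4.png

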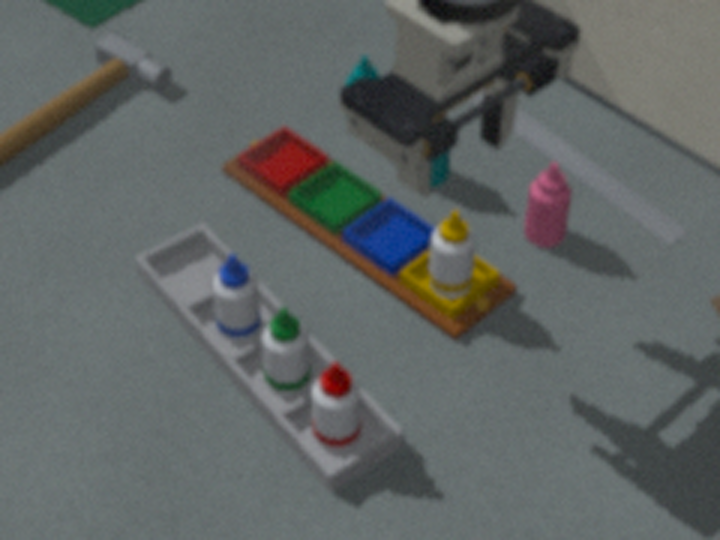

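Blue, green and red stand upright in order. Pick yellow, for the left-end pocket at (0.4889, 0.1354).

Call:
move_arm:
  deltas:
    - {"x": -0.001, "y": 0, "z": 0.035, "wx": 0, "wy": 0, "wz": 0, "hand": 0.85}
    - {"x": -0.001, "y": 0, "z": 0.07, "wx": 0, "wy": 0, "wz": 0, "hand": 0.85}
    - {"x": -0.001, "y": 0, "z": 0.095, "wx": 0, "wy": 0, "wz": 0, "hand": 0.85}
    - {"x": -0.001, "y": 0, "z": 0.111, "wx": 0, "wy": 0, "wz": 0, "hand": 0.85}
    - {"x": -0.001, "y": 0, "z": 0.111, "wx": 0, "wy": 0, "wz": 0, "hand": 0.85}
    - {"x": -0.001, "y": 0, "z": 0.111, "wx": 0, "wy": 0, "wz": 0, "hand": 0.85}

```text
time: 21.12
tool_pos: [0.6462, -0.0305, 0.042]
tool_rot: [3.14, 0.0, 1.573]
contact_force: [0.1, 0.3, 0.7]
opening: 0.0783
```

Call:
move_arm:
  deltas:
    - {"x": 0, "y": 0, "z": 0, "wx": 0, "wy": 0, "wz": 0, "hand": 0.5}
    - {"x": 0, "y": 0, "z": 0, "wx": 0, "wy": 0, "wz": 0, "hand": 0.3}
    - {"x": 0, "y": 0, "z": 0, "wx": 0, "wy": 0, "wz": 0, "hand": 0.3}
    - {"x": 0, "y": 0, "z": 0, "wx": 0, "wy": 0, "wz": 0, "hand": 0.3}
    - {"x": 0, "y": 0, "z": 0, "wx": 0, "wy": 0, "wz": 0, "hand": 0.3}
    - {"x": 0, "y": 0, "z": 0, "wx": 0, "wy": 0, "wz": 0, "hand": 0.3}

```text
time: 21.88
tool_pos: [0.6456, -0.0306, 0.0407]
tool_rot: [-3.142, -0.0, 1.573]
contact_force: [-1.5, 0.8, -0.0]
opening: 0.0376
```

Call:
move_arm:
  deltas:
    - {"x": 0, "y": 0, "z": -0.015, "wx": 0, "wy": 0, "wz": 0, "hand": 0.3}
    - {"x": 0, "y": 0, "z": -0.045, "wx": 0, "wy": 0, "wz": 0, "hand": 0.3}
    - {"x": 0, "y": 0, "z": -0.08, "wx": 0, "wy": 0, "wz": 0, "hand": 0.3}
    - {"x": 0, "y": 0, "z": -0.115, "wx": 0, "wy": 0, "wz": 0, "hand": 0.3}
    - {"x": 0.012, "y": -0.012, "z": -0.125, "wx": 0, "wy": 0, "wz": 0, "hand": 0.3}
    - {"x": 0.04, "y": -0.036, "z": -0.125, "wx": 0, "wy": 0, "wz": 0, "hand": 0.3}
    - {"x": 0.072, "y": -0.066, "z": -0.125, "wx": 0, "wy": 0, "wz": 0, "hand": 0.3}
    - {"x": 0.104, "y": -0.096, "z": -0.125, "wx": 0, "wy": 0, "wz": 0, "hand": 0.3}

```text
time: 22.88
tool_pos: [0.5468, 0.0747, 0.1648]
tool_rot: [-3.14, -0.0, 1.573]
contact_force: [0.7, 0.5, -0.3]
opening: 0.0372
```

Call:
move_arm:
  deltas:
    - {"x": 0.032, "y": -0.03, "z": 0, "wx": 0, "wy": 0, "wz": 0, "hand": 0.3}
    - {"x": 0.062, "y": -0.0607, "z": 0, "wx": 0, "wy": 0, "wz": 0, "hand": 0.3}
    - {"x": 0.062, "y": -0.0607, "z": 0.025, "wx": 0, "wy": 0, "wz": 0, "hand": 0.3}
    - {"x": 0.062, "y": -0.0607, "z": 0.06, "wx": 0, "wy": 0, "wz": 0, "hand": 0.3}
    - {"x": 0.062, "y": -0.0607, "z": 0.095, "wx": 0, "wy": 0, "wz": 0, "hand": 0.3}
    - {"x": 0.062, "y": -0.0607, "z": 0.115, "wx": 0, "wy": 0, "wz": 0, "hand": 0.3}
    - {"x": 0.062, "y": -0.0607, "z": 0.125, "wx": 0, "wy": 0, "wz": 0, "hand": 0.3}
    - {"x": 0.062, "y": -0.0607, "z": 0.125, "wx": 0, "wy": 0, "wz": 0, "hand": 0.3}

```text
time: 23.88
tool_pos: [0.4876, 0.1352, 0.0403]
tool_rot: [-3.14, 0.0, 1.573]
contact_force: [0.2, 0.6, -0.2]
opening: 0.0373
```

Call:
move_arm:
  deltas:
    - {"x": 0, "y": 0, "z": 0.004, "wx": 0, "wy": 0, "wz": 0, "hand": 0.3}
    - {"x": 0, "y": 0, "z": 0.007, "wx": 0, "wy": 0, "wz": 0, "hand": 0.3}
    - {"x": 0, "y": 0, "z": 0.0085, "wx": 0, "wy": 0, "wz": 0, "hand": 0.3}
    - {"x": 0, "y": 0, "z": 0.0085, "wx": 0, "wy": 0, "wz": 0, "hand": 0.3}
    - {"x": 0, "y": 0, "z": 0.0085, "wx": 0, "wy": 0, "wz": 0, "hand": 0.3}

```text
time: 24.5
tool_pos: [0.4886, 0.135, 0.0323]
tool_rot: [3.141, -0.0, 1.573]
contact_force: [1.1, 0.6, -1.4]
opening: 0.037
```

Release, raise, and move clear to the left.

Call:
move_arm:
  deltas:
    - {"x": 0, "y": 0, "z": 0.0005, "wx": 0, "wy": 0, "wz": 0, "hand": 0.5}
    - {"x": 0, "y": 0, "z": 0.0005, "wx": 0, "wy": 0, "wz": 0, "hand": 0.8}
    - {"x": 0, "y": 0, "z": 0.0005, "wx": 0, "wy": 0, "wz": 0, "hand": 0.85}
    - {"x": 0, "y": 0, "z": 0.0005, "wx": 0, "wy": 0, "wz": 0, "hand": 0.85}
    - {"x": 0, "y": 0, "z": -0.02, "wx": 0, "wy": 0, "wz": 0, "hand": 0.85}
    - {"x": 0, "y": 0, "z": -0.06, "wx": 0, "wy": 0, "wz": 0, "hand": 0.85}
    - {"x": 0, "y": 0, "z": -0.11, "wx": 0, "wy": 0, "wz": 0, "hand": 0.85}
    - {"x": 0, "y": 0, "z": -0.15, "wx": 0, "wy": 0, "wz": 0, "hand": 0.85}

```text
time: 25.5
tool_pos: [0.4887, 0.1351, 0.1842]
tool_rot: [3.14, -0.0, 1.573]
contact_force: [0.6, -1.0, -0.2]
opening: 0.0777
```

Call:
move_arm:
  deltas:
    - {"x": 0.03, "y": -0.02, "z": -0.02, "wx": 0, "wy": 0, "wz": 0, "hand": 0.85}
    - {"x": 0.07, "y": -0.04, "z": -0.04, "wx": 0, "wy": 0, "wz": 0, "hand": 0.85}
    - {"x": 0.11, "y": -0.07, "z": -0.05, "wx": 0, "wy": 0, "wz": 0, "hand": 0.85}
    - {"x": 0.15, "y": -0.1, "z": -0.05, "wx": 0, "wy": 0, "wz": 0, "hand": 0.85}
    - {"x": 0.19, "y": -0.13, "z": -0.05, "wx": 0, "wy": 0, "wz": 0, "hand": 0.85}
    - {"x": 0.22, "y": -0.15, "z": -0.05, "wx": 0, "wy": 0, "wz": 0, "hand": 0.85}
    - {"x": 0.24, "y": -0.16, "z": -0.05, "wx": 0, "wy": 0, "wz": 0, "hand": 0.85}
    - {"x": 0.24, "y": -0.16, "z": -0.05, "wx": 0, "wy": 0, "wz": 0, "hand": 0.85}

```text
time: 26.5
tool_pos: [0.3272, 0.3756, 0.2322]
tool_rot: [-3.142, -0.0, 1.576]
contact_force: [0.3, -1.1, 0.5]
opening: 0.0782
```

```bash
python3 - <<'E'
from h import *
a=viewer.read_camera("side"); t=viewer.read_camera("top")
cv2.imwrite("pics/p5.png",cv2.resize(a[120:300,200:440,::-1],None,fx=3,fy=3,interpolation=cv2.INTER_CUBIC))
cv2.imwrite("pics/t5.png",t[:,:,::-1])
d=cv2.absdiff(t[:,:,::-1],cv2.imread("pics/top0.png")).max(2)
print("glue/spool region changed px",(d[190:260,420:470]>40).sum(),"hammer",(d[170:260,170:210]>40).sum())
for x,y in((.4661,-.0794),(.4737,-.0078),(.4813,.0638),(.4889,.1354)):
    print((proj("side",(x,y,.091))-[200,120])*3,(proj("side",(x,y,.061))-[200,120])*3)
s=monitor.observe(); print(s["time"],s["tool_pos"],s["contact_force"],s["opening"])
E
```

```text
glue/spool region changed px 444 hammer 79
[334.683  363.8292] [335.1244 388.4168]
[280.6557 307.1218] [282.1787 331.9443]
[230.5935 254.5762] [233.0425 279.5351]
[184.0753 205.7503] [187.3189 230.7659]
26.6 [0.3281 0.3743 0.2321] [ 0.3213  0.4084 -0.3956] 0.07797751984112299
```

View pics/p5.png

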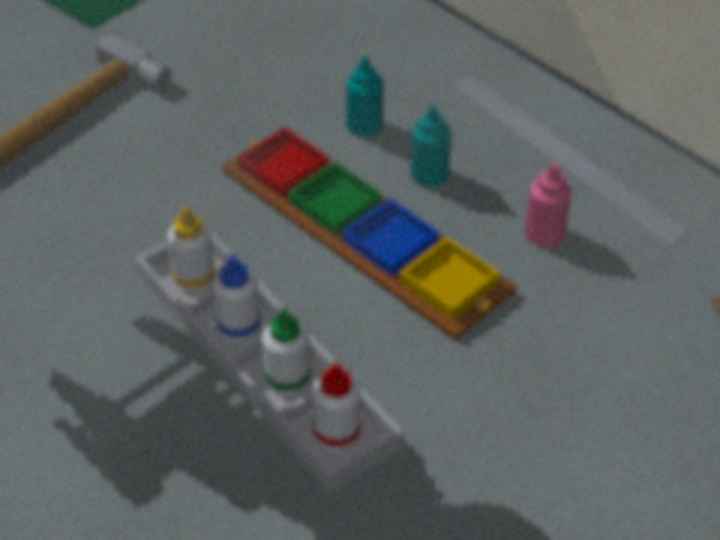

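View pics/t5.png

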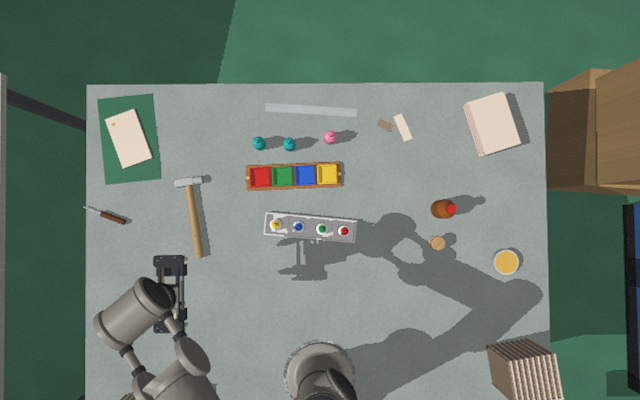

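All four bottles stand upright at the expected tip positions: yellow (276,224), blue (298,227), green (322,229) and red (344,230) in the top view. The hammer, glue bottle and spool look unmoved. The image-difference pixels around them fit the arm and its shadow.

```bash
python3 -c "
from cell import robot; print(robot.hand_in())"
```

```text
the job is handed in; nothing more can be done
None
```

All four bottles are in the bench rack in reverse order: red at the right end, then green, blue and yellow at the left end. I handed the job in at about 26.6 s on the robot's clock.

- **Placement:** in the last side view, all four bottles stood upright. Their nozzle tips were within a few pixels of where they should be for bottles standing on the pocket floors. No wrist force reading between moves exceeded about 2 N, and the gripper was open and clear of everything at the end.
- **Bystanders:** the hammer, glue bottle and spool appear in the same places in the top view. The before/after image comparison did show changes near them (444 pixels by the glue bottle and spool, 79 by the hammer). I put these down to the arm and its shadow, judging by eye and not by a separate measurement.
- **Refused call:** my first move call was refused because it left out some of the required values. The arm did not move.

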